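# Hand a hammer over the shop counter, handle first

## Robot

A 6-joint arm with a two-finger parallel gripper is mounted at the origin on the work surface. World frame = base frame: x ahead of the robot, y to its left, z up, the work surface at z = 0. Lengths are in m, angles in degrees, forces in N, time in s.
With the tool pointing down it reaches from about 0.4 to 0.825 m from the base axis. Payload 7 kg.
Tool frame: the origin (TCP) lies midway between the tips of the shut fingers; the grasp point (between the pads) lies 19 mm behind it; z points along the fingers, y is the direction in which the jaws open and shut (so a half turn about z gives the same grasp; the last joint's range is limited). The gripper opens to 88 mm and grips with 3 to 60 N. Pads are 19 mm wide; open, the fingers measure 130 mm over their backs; the gripper's body (78 mm by 193 mm) begins 47 mm behind the grasp point.
Start: joints at [-47.607, 20.546, 0.682, 0, -70.136, -16.507], TCP at [0.295, -0.607, 0.227] pointing down, gripper open.
Joint ranges: [-176.03, 176.03], [-82.01, 121.73], [-58.28, 71.71], [-173.87, 95.51], [-174.79, -0.11], [-173.66, 173.66]. Speed limits (degrees/s): [136.94, 136.94, 172.46, 180, 180, 180].

## Interface

Orientations are given as [roll, pitch, yaw] about the fixed x, y, z axes, in that order (R = Rz(yaw) Ry(pitch) Rx(roll)).
In Python, from plant import sensors, cams, job gives the robot as it stands.
- The arm moves only by the tool move_arm, never from a script. Its argument "commands" is a list of rows, each a list of 7 numbers: the finger opening in cm, from 0 to 8.76, then the shift along the tool's x, y, z in cm, then the turn, a rotation vector about the tool's x, y, z in rad. In form: [[hand, x, y, z, wx, wy, wz], ...]. A call has exactly 8 rows; each row is the pose to reach, as a shift and turn from the pose commanded when the call began, along the tool's axes at that moment; what a row does not reach only later rows make up. A row lasts 1/8 s, in which the tool goes at most 62.5 mm and 10.7 degrees, less where a joint would pass 70% of its speed; a pose out of reach is approached as far as the arm can. A call with a gripper value outside its range is refused whole. The fingers move at their own pace and stop on an object; the grip force is fixed at half the most. Time passes only in rows, so rows that repeat a pose let the fingers close, or fill a call up. It gives the time, the measured TCP pose, the force and the opening at its end, in the units of the state.
- sensors.get_obs(): the state, without advancing time (a new reading comes with each control period).
- cams.snapshot(name): name is "scene" or "top" or "wrist"; returns a dict with "frame" (420x560x3 uint8, red, green, blue), "camera_matrix" (3x3 intrinsics, pixels), "R" (3x3) and "t" (3): a world point X has camera coordinates R X + t. Camera axes: x right, y down, z forward; pixel columns grow to the right and rows downward; lengths in m; the calibration is good to about 2 mm. A picture is of the moment at which its call begins. There is no depth.
- job.close_job(): hands the job in, once; it reports no verdict.
The state is a dict: "clock": time; "joint_pos": joint angles; "qvel": joint speeds; "tau": joint torques, N m; "tool_pos": TCP position; "orientation": TCP orientation; "force": force on the tool from outside, world axes, zero at the start; "moment": the same for the moment, N m; "opening": finger opening in m.
Only numpy, scipy, OpenCV 4.12 (cv2) and the standard library are available. Lean on these libraries where they do the work, as an engineer would, in place of code of your own. Each camera call takes 0.05 s, during which the arm holds its last target.

## Task

A customer across the counter wants the claw hammer, the one in the wooden rack whose head ends in a forked claw: draw it up out of the rack and turn it level. Finish still holding it there, motionless, handle pointing to the far side where the customer stands and the handle's end over the black rubber mat, the whole hammer at least 15 cm above the counter. Leave the other hammers and everything else on the counter where they are.

Things in the scene. Friction and masses are not known exactly. Their poses are not given: they have to be found in the camera images.
- claw_hammer: the claw hammer, short, 0.24 to 0.42 kg, hanging head up in one of the rack's four holes (which one varies). Origin: centre of the head's underside, on the handle's axis. z runs from handle to head (up while it hangs), x along the head to the round striking face, y across the head. It balances within 25 mm of the origin, near the head
- head (a point): centre of the claw hammer's head, 13 mm above the hammer's origin, same axes. Middle of the head: steel block 64 (x) by 24 (y) by 26 mm (z) with flat cheeks to grip across y. The round face (26 mm diameter) reaches x = +54 mm; two claw tines, forked and drooping a little, reach about x = -72 mm
- handle_end (a point): free end of the claw hammer's round wooden handle, 140 mm below the hammer's origin along its z, same axes; handle 21 mm in diameter, 25 mm in its lowest 60 mm
- rack: fixed plywood rack, 110 (x) by 400 mm (y), origin at the centre of its underside, z up. Top board 130 to 145 mm up, four 36 mm square holes at x = 0, y = -142.5, -47.5, 47.5, 142.5 mm; the handles hang in them, their ends 25 mm above the counter
- rack_rest (a point): point midway between the rack's two battens, 165 mm above the counter at the rack's centre. The battens (15 mm wide, 20 mm high, 38 mm apart) run along the rack's y on its top board; the heads lie across them within 0.2 rad of the rack's x, so fingers have 20 mm free depth below the middle of a head
- mat: fixed flat rubber counter mat, 160 mm (x) by 160 mm (y), 4 mm thick, origin at the centre of its underside, z up; its x axis points away from the robot, to the customer
- ball_hammer: steel-headed hammer like the claw hammer (same wooden handle, 140 mm below the head; head underside at the origin) but with a ball (25 mm) at the other end instead of the claw, head 112 mm long; it hangs in another hole of the rack and must stay there
- wedge_hammer: steel-headed hammer like the claw hammer (same wooden handle, 140 mm below the head; head underside at the origin) but with a solid stepped wedge at the other end instead of the claw, head 117 mm long; it hangs in another hole of the rack and must stay there
- club_hammer: steel-headed hammer like the claw hammer (same wooden handle, 140 mm below the head; head underside at the origin) but with a plain block head 94 by 32 by 30 mm; it hangs in another hole of the rack and must stay there
- spray_can: can, 52 mm diameter, about 150 mm tall, origin at its underside; to be left alone
- jar: jar, 60 mm diameter, about 70 mm tall, origin at its underside; to be left alone
- carton: cardboard carton 100 by 70 by 60 mm, origin at its underside; to be left alone
- screwdriver: screwdriver lying along its x on the counter; to be left alone
- tape_measure: tape measure 68 by 36 by 62 mm, origin at its underside; to be left alone
Things that resemble listed ones, but are neither listed nor needed, are in the scene too. What is shaped like the club_hammer but purple or turquoise is not meant.

How it is judged (in metres and radians):
On the way:
1. the claw hammer is drawn up out of the rack, its handle end above the rack's top, held in the fingers (height (world z) of handle_end above 0.15 m and contact force between claw_hammer and the fingers above 1 N and contact force between claw_hammer and rack below 0.5 N), for 0.1 s.
At the end, for the whole second after the job is handed in: Claw hammer held still, touching only the fingers; handle level within 23 deg, pointing to the customer's side, within 54 deg of the mat's x, its end over the mat; head centre and handle end over 150 mm up; other hammers and bystanders within 30 mm of their start (angle between claw_hammer's own z axis and vertical between 1.1708 and 1.9708 rad and angle between the z axis of claw_hammer and the x axis of mat, either way round below 0.95 rad and x of handle_end in the frame of mat between -0.08 and 0.08 m and y of handle_end in the frame of mat between -0.08 and 0.08 m and x of head in the frame of mat below 0 m and height (world z) of each of head, handle_end above 0.15 m and contact force between claw_hammer and the fingers above 1 N and contact force between claw_hammer and rack below 0.3 N and contact force between claw_hammer and mat below 0.3 N and contact force between claw_hammer and ball_hammer below 0.3 N and contact force between claw_hammer and wedge_hammer below 0.3 N and contact force between claw_hammer and club_hammer below 0.3 N and contact force between claw_hammer and spray_can below 0.3 N and contact force between claw_hammer and jar below 0.3 N and contact force between claw_hammer and carton below 0.3 N and contact force between claw_hammer and screwdriver below 0.3 N and contact force between claw_hammer and tape_measure below 0.3 N and linear speed of claw_hammer below 0.03 m/s and angular speed of claw_hammer below 0.2 rad/s and distance of each of ball_hammer, wedge_hammer, club_hammer, spray_can, jar, carton, screwdriver, tape_measure from where it was at the start of the episode below 0.03 m); the arm keeps its last pose, push and grip.
It fails at once if another hammer is lifted, knocked or pushed 30 mm away (distance of any of ball_hammer, wedge_hammer, club_hammer from where it was at the start of the episode above 0.03 m).
It fails at once if a bystander is lifted, knocked or pushed 30 mm away (distance of any of spray_can, jar, carton, screwdriver, tape_measure from where it was at the start of the episode above 0.03 m).
It also fails if it takes over 45 s, if anything falls off the work surface, if the arm or the gripper's body presses on something with over 40 N, if the wrist force passes 120 N, or if a joint passes its speed limit or range.

## Working session

There is one attempt and no reset: what is moved stays moved. The work goes in short steps, Python scripts to look and compute and a tool call to move; the robot and the scene stay as the last step left them, time stands still between calls to the robot, and variables do not carry over. Pictures are saved under pics/ and viewed, and the job is handed in when it is done.

Besides the shell and the picture viewer there is one more tool, called after ">>>" in YAML: its name, and indented under it one key for each argument. move_arm: Moves the arm, as the interface text tells. Its arguments: {"type":"object","properties":{"commands":{"type":"array"}},"required":["commands"]}

```bash
ls; mkdir -p pics; python3 - <<'E'
from plant import sensors,cams
import cv2,numpy as np,pickle
o=sensors.get_obs();print(o)
for n in ["scene","top","wrist"]:
    s=cams.snapshot(n);cv2.imwrite(f"pics/{n}0.png",s["frame"][:,:,::-1]);pickle.dump(s,open(f"{n}0.pkl","wb"))
    print(n,s["camera_matrix"].tolist(),(-s["R"].T@s["t"]).round(3), s["R"].round(3).tolist())
E
```

```text
pics
{'clock': 0.0, 'joint_pos': array([-4.76085756e+01,  2.05898928e+01,  6.33328937e-01, -2.20047071e-02,
       -7.01361958e+01, -1.65057651e+01]), 'qvel': array([-0.0115781 ,  0.0078631 , -0.03560168,  0.01297589, -0.04844617,
       -0.06383796]), 'tau': array([ 3.30801277e-04, -5.82726073e+01,  2.93056262e+01,  6.99755609e+00,
        6.77667311e-03, -1.99087417e-04]), 'tool_pos': array([ 0.29444093, -0.60683709,  0.2256308 ]), 'orientation': array([ 1.79905185e+02, -6.52347845e-03, -1.54121829e+02]), 'force': array([1.04959351, 0.77148906, 0.50002333]), 'moment': array([ 0.025188  , -0.02371439, -0.03890579]), 'opening': 0.08734959995292539}
scene [[413.2887659894274, 0.0, 270.89626969586817], [0.0, 413.2887659894274, 203.45389868637753], [0.0, 0.0, 1.0]] [0.939 0.404 0.983] [[-0.605, 0.796, 0.002], [0.66, 0.504, -0.557], [-0.444, -0.336, -0.831]]
top [[447.5431147108033, 0.0, 282.9207970403043], [0.0, 447.5431147108033, 214.5506002366319], [0.0, 0.0, 1.0]] [0.389 0.071 1.252] [[0.004, -1.0, 0.026], [-0.996, -0.007, -0.087], [0.088, -0.025, -0.996]]
wrist [[358.63743328754083, 0.0, 275.46965066876993], [0.0, 358.63743328754083, 207.07847612923962], [0.0, 0.0, 1.0]] [ 0.235 -0.637  0.384] [[-0.437, 0.899, 0.001], [0.872, 0.423, 0.245], [0.22, 0.108, -0.97]]
```

View pics/scene0.png

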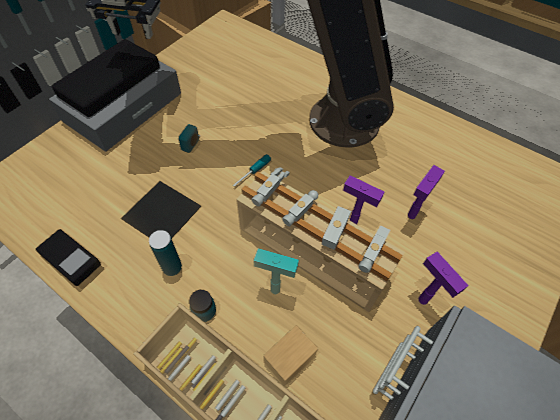

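View pics/top0.png

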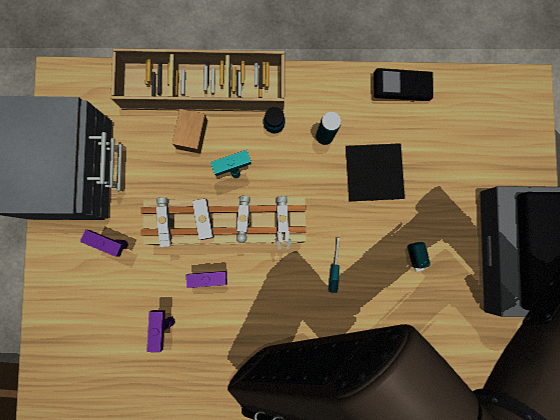

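View pics/wrist0.png

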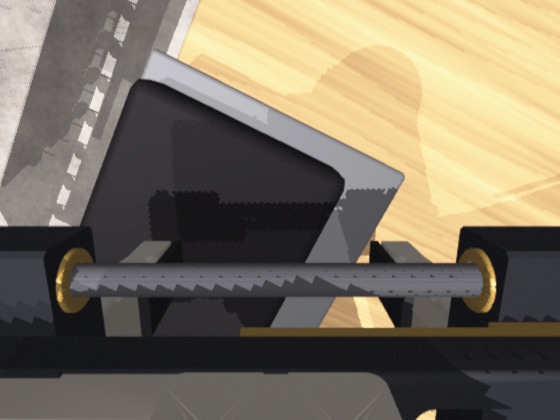

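```bash
python3 - <<'E'
import cv2
a=cv2.imread("pics/top0.png")[180:262,130:320];b=cv2.imread("pics/scene0.png")[155:300,230:410]
a=cv2.resize(a,None,fx=4,fy=4,interpolation=cv2.INTER_CUBIC);cv2.imwrite("pics/topc.png",a)
cv2.imwrite("pics/scenec.png",cv2.resize(b,None,fx=4,fy=4,interpolation=cv2.INTER_CUBIC))
E
```

```text
(no output)
```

View pics/topc.png

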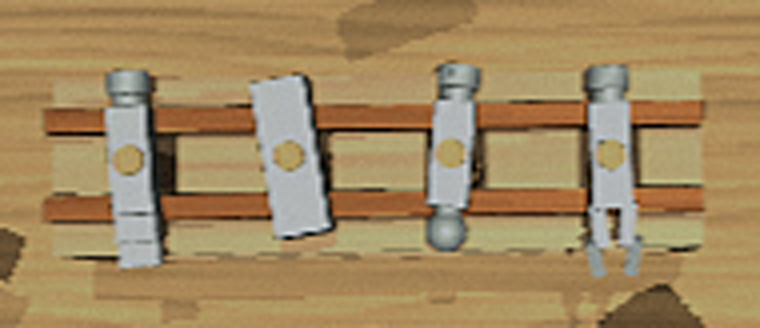

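View pics/scenec.png

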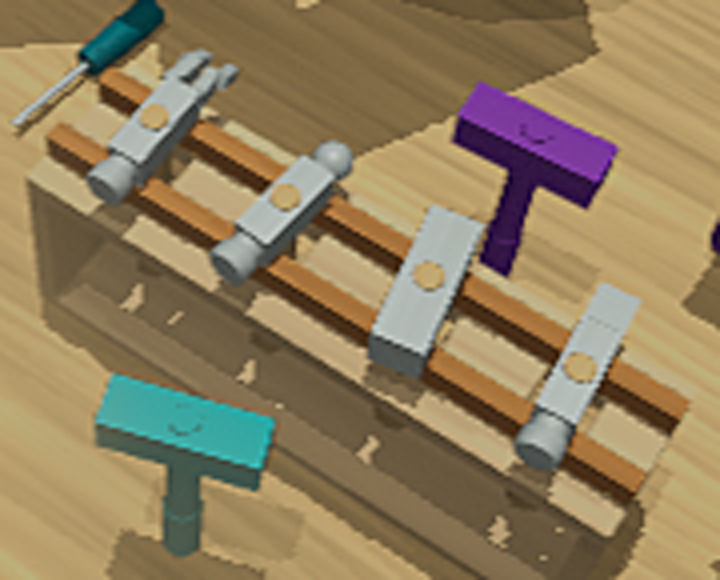

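Candidates in the top view are the wedge hammer (163,222), club (203,218), ball (243,217) and claw (282,219). The purple and turquoise decoys at (102,243), (207,280), (156,331) and (232,163) don't count. The crop shows the forked tines on the rightmost hammer, around (280,246), pointing towards the robot, so that is the claw hammer.

```bash
cat > h.py <<'E'
import numpy as np,pickle,cv2
def px2w(s,uv,z):
    K,R,t=s["camera_matrix"],s["R"],s["t"]
    c=-R.T@t; d=R.T@np.linalg.inv(K)@np.array([uv[0],uv[1],1.]); return c+d*(z-c[2])/d[2]
def w2px(s,X):
    p=s["camera_matrix"]@(s["R"]@np.asarray(X)+s["t"]); return p[:2]/p[2]
E
python3 - <<'E'
from h import *
T=pickle.load(open("top0.pkl","rb"));S=pickle.load(open("scene0.pkl","rb"))
c=lambda u,v:(130+u/4,180+v/4); d=lambda u,v:(230+u/4,155+v/4)
print("plug top/scene",[px2w(T,c(*p),.191).round(4) for p in [(128,160),(289,155),(451,153),(611,154)]],[px2w(S,d(*p),.191).round(4) for p in[(580,367),(429,275),(286,196),(153,117)]])
print("block corners",[px2w(T,c(*p),.191).round(4) for p in [(590,101),(631,101),(592,206),(634,206)]])
print("tines,face",[px2w(T,c(*p),.178).round(4) for p in [(598,274),(633,274),(607,66)]])
print("battens ends", [px2w(T,c(*p),.165).round(4) for p in [(44,121),(704,113),(44,208),(704,199)]])
f=T["frame"];g=(f.max(2)<45)&(f.min(2)>=0)
m=g[135:210,335:415].astype(np.uint8);n,l,st,ce=cv2.connectedComponentsWithStats(m)
i=1+np.argmax(st[1:,4]);cn,_=cv2.findContours((l==i).astype(np.uint8),cv2.RETR_EXTERNAL,cv2.CHAIN_APPROX_NONE)
b=cv2.boxPoints(cv2.minAreaRect(cn[0]))+[335,135]
print("mat",b,[px2w(T,p,.004).round(3) for p in b],px2w(T,b.mean(0),.004).round(3))
E
```

```text
plug top/scene [array([0.467 , 0.3292, 0.191 ]), array([0.4706, 0.2346, 0.191 ]), array([0.4724, 0.139 , 0.191 ]), array([0.4724, 0.044 , 0.191 ])] [array([0.4682, 0.3306, 0.191 ]), array([0.4684, 0.2349, 0.191 ]), array([0.4733, 0.1409, 0.191 ]), array([0.4749, 0.0455, 0.191 ])]
block corners [array([0.504 , 0.0567, 0.191 ]), array([0.5042, 0.0322, 0.191 ]), array([0.4414, 0.0552, 0.191 ]), array([0.4415, 0.0302, 0.191 ])]
tines,face [array([0.4014, 0.0512, 0.178 ]), array([0.4015, 0.0302, 0.178 ]), array([0.5267, 0.0464, 0.178 ])]
battens ends [array([0.4923, 0.3866, 0.165 ]), array([ 0.4999, -0.0134,  0.165 ]), array([0.4396, 0.385 , 0.165 ]), array([ 0.4473, -0.0134,  0.165 ])]
mat [[345.26550198 145.98230362]
 [400.15487671 142.32300949]
 [403.88053894 198.20795822]
 [348.99116516 201.86724854]] [array([ 0.695, -0.138,  0.004]), array([ 0.708, -0.295,  0.004]), array([ 0.547, -0.303,  0.004]), array([ 0.535, -0.147,  0.004])] [ 0.621 -0.221  0.004]
```

Claw hammer head centre is about (0.473, 0.044, 0.178) with a yaw of about 2.2°. The block measures 63 × 25 mm and the rack pitch 95 mm, which match the description. Mat centre is (0.621, -0.221), and its x axis has a yaw of about 3°.

Next I raise the arm and move towards the rack.

>>> move_arm:
  commands:
    - [8.76, 0, 0, -6, 0, 0, 0]
    - [8.76, 0, 0, -12, 0, 0, 0]
    - [8.76, 0, 0, -17, 0, 0, 0.08]
    - [8.76, -3.95, 4.52, -17, 0, 0, 0.16]
    - [8.76, -7.9, 9.04, -17, 0, 0, 0.24]
    - [8.76, -11.85, 13.56, -17, 0, 0, 0.32]
    - [8.76, -15.8, 18.08, -17, 0, 0, 0.4136]
    - [8.76, -19.75, 22.6, -17, 0, 0, 0.4136]

```text
clock: 1.15
tool_pos: [0.3737, -0.3159, 0.3964]
orientation: [180.0, 0.0, -177.9]
force: [1.6, 0.8, -0.0]
opening: 0.0875
```

```bash
cat >> h.py <<'E'
from scipy.spatial.transform import Rotation as Ro
def st(save=True):
    from plant import sensors
    o=sensors.get_obs();
    if save: open("log.txt","a").write(repr((o["joint_pos"].tolist(),o["tool_pos"].tolist(),o["orientation"].tolist()))+"\n")
    for k in ["clock","joint_pos","tool_pos","orientation","force","opening"]:print(k,np.round(o[k],4))
    return o
def shift(o,target,rot=None):
    R=Ro.from_euler("xyz",o["orientation"],degrees=True)
    print("shift cm",(R.inv().apply(np.array(target)-o["tool_pos"])*100).round(2))
    if rot is not None: print("turn",(R.inv()*Ro.from_euler("xyz",rot,degrees=True)).as_rotvec().round(4))
E
python3 - <<'E'
from h import *
o=st();shift(o,[.473,.0443,.30],[180,0,-177.8])
E
```

```text
clock 1.15
joint_pos [-1.71375e+01 -1.21850e+00 -4.40200e+00 -9.20000e-03 -8.68085e+01
 -7.07697e+01]
tool_pos [ 0.3737 -0.3159  0.3964]
orientation [ 1.799940e+02  1.060000e-02 -1.779077e+02]
force [ 1.635   0.8363 -0.011 ]
opening 0.0875
shift cm [-11.24  35.63   9.65]
turn [ 0.0001  0.0002 -0.0019]
```

>>> move_arm:
  commands:
    - [8.76, -1.6, 5.1, 0, 0, 0, 0]
    - [8.76, -3.2, 10.2, 0, 0, 0, 0]
    - [8.76, -4.8, 15.3, 0, 0, 0, 0]
    - [8.76, -6.4, 20.4, 0, 0, 0, 0]
    - [8.76, -8.0, 25.5, 1, 0, 0, 0]
    - [8.76, -9.6, 30.6, 3, 0, 0, 0]
    - [8.76, -11.24, 35.63, 6, 0, 0, -0.002]
    - [8.76, -11.24, 35.63, 9.65, 0, 0, -0.002]

```text
clock: 2.15
tool_pos: [0.4731, 0.0456, 0.2989]
orientation: [180.0, 0.0, -177.5]
force: [-0.0, -0.7, -0.8]
opening: 0.0875
```

```bash
python3 - <<'E'
from h import *
from plant import cams
o=st();shift(o,[.473,.0443,.155],[180,0,-177.8])
for n in ["wrist","top"]:
    s=cams.snapshot(n);cv2.imwrite(f"pics/{n}1.png",s["frame"][:,:,::-1]);pickle.dump(s,open(f"{n}1.pkl","wb"))
E
```

```text
clock 2.15
joint_pos [ 2.929750e+01 -1.160200e+00 -1.658070e+01 -1.520000e-02 -7.455600e+01
 -1.167782e+02]
tool_pos [0.4731 0.0456 0.2989]
orientation [ 1.799763e+02  1.440000e-02 -1.774847e+02]
force [-0.0051 -0.682  -0.8189]
opening 0.0875
shift cm [ 1.000e-02 -1.400e-01  1.439e+01]
turn [0.0004 0.0003 0.0055]
```

View pics/wrist1.png

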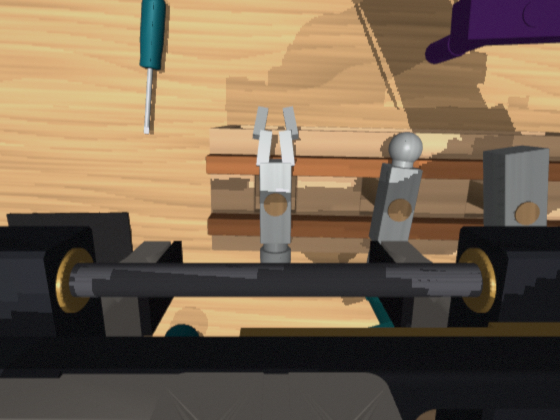

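The wrist view shows the fork (260–290,115) and plug (275,204) centred between the fingers, so the choice holds. I'll check the plug position against the wrist calibration, then go down.

```bash
python3 - <<'E'
from h import *
s=pickle.load(open("wrist1.pkl","rb"))
for p in [(275.5,204),(275.5,163),(276,122)]: print(px2w(s,p,.191).round(4))
E
```

```text
[0.4721 0.0447 0.191 ]
[0.4408 0.0433 0.191 ]
[0.4112 0.0423 0.191 ]
```

>>> move_arm:
  commands:
    - [8.76, 0, 0, 3, 0, 0, 0]
    - [8.76, 0, 0, 6, 0, 0, 0]
    - [8.76, 0, 0, 9, 0, 0, 0]
    - [8.76, 0, 0, 11, 0, 0, 0]
    - [8.76, 0, 0, 12.5, 0, 0, 0]
    - [8.76, 0, 0, 13.8, 0, 0, 0]
    - [8.76, 0, 0, 14.3, 0, 0, 0]
    - [8.76, 0, 0, 14.3, 0, 0, 0]

```text
clock: 3.25
tool_pos: [0.4725, 0.0426, 0.1572]
orientation: [-180.0, 0.0, -177.7]
force: [-0.2, -0.9, -0.0]
opening: 0.0875
```

```bash
python3 - <<'E'
from h import *
from plant import cams
o=st();shift(o,[.473,.0445,.155],[180,0,-177.8])
for n in ["scene"]:
    s=cams.snapshot(n);cv2.imwrite(f"pics/{n}2.png",cv2.resize(s["frame"][130:310,200:440,::-1],None,fx=3,fy=3))
E
```

```text
clock 3.25
joint_pos [ 2.900250e+01  4.969300e+00 -2.958180e+01  1.110000e-02 -5.545330e+01
 -1.167022e+02]
tool_pos [0.4725 0.0426 0.1572]
orientation [-1.799899e+02  2.000000e-04 -1.776934e+02]
force [-0.2347 -0.9    -0.0276]
opening 0.0875
shift cm [-0.05  0.19  0.22]
turn [-0.0002  0.      0.0019]
```

View pics/scene2.png

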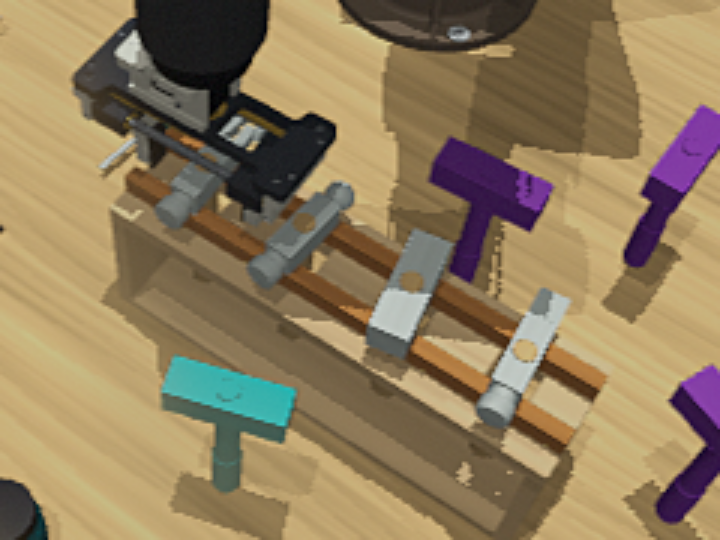

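The fingers straddle the claw hammer's head, with the neighbouring ball hammer clear, so I'm closing the grip.

>>> move_arm:
  commands:
    - [8.76, 0, 0.15, 0.2, 0, 0, 0]
    - [6, 0, 0.15, 0.2, 0, 0, 0]
    - [4, 0, 0.15, 0.2, 0, 0, 0]
    - [0, 0, 0.15, 0.2, 0, 0, 0]
    - [0, 0, 0.15, 0.2, 0, 0, 0]
    - [0, 0, 0.15, 0.2, 0, 0, 0]
    - [0, 0, 0.15, 0.2, 0, 0, 0]
    - [0, 0, 0.15, 0.2, 0, 0, 0]

```text
clock: 4.3
tool_pos: [0.4724, 0.0442, 0.1551]
orientation: [180.0, 0.0, -177.7]
force: [-0.3, -0.8, 0.1]
opening: 0.0242
```

```bash
python3 - <<'E'
from h import *
o=st()
E
```

```text
clock 4.3
joint_pos [ 2.91860e+01  5.09650e+00 -2.97471e+01 -8.40000e-03 -5.51400e+01
 -1.16879e+02]
tool_pos [0.4724 0.0442 0.1551]
orientation [ 1.799864e+02  1.150000e-02 -1.776978e+02]
force [-0.2661 -0.8033  0.0649]
opening 0.0242
```

>>> move_arm:
  commands:
    - [0, 0, 0, -1, 0, 0, 0]
    - [0, 0, 0, -3, 0, 0, 0]
    - [0, 0, 0, -6, 0, 0, 0]
    - [0, 0, 0, -9.5, 0, 0, 0]
    - [0, 0, 0, -13, 0, 0, 0]
    - [0, 0, 0, -16.5, 0, 0, 0]
    - [0, 0, 0, -20, 0, 0, 0]
    - [0, 0, 0, -23, 0, 0, 0]

```text
clock: 5.3
tool_pos: [0.4719, 0.044, 0.3868]
orientation: [180.0, 0.0, -177.7]
force: [0.1, 0.3, -2.5]
opening: 0.0239
```

```bash
python3 - <<'E'
from h import *
from plant import cams
o=st()
for n in ["scene"]:
    s=cams.snapshot(n);cv2.imwrite(f"pics/{n}3.png",cv2.resize(s["frame"][60:310,160:440,::-1],None,fx=2.4,fy=2.4))
L=[eval(l) for l in open("log.txt")]
L.append(([-47.6085756,20.5898928,.633328937,-.022,-70.1361958,-16.5057],[.29444093,-.60683709,.2256308],[179.9,0,-154.12]))
for j,p,_ in L:
    a=np.radians(j[0]);x=np.cos(a)*p[0]+np.sin(a)*p[1];y=-np.sin(a)*p[0]+np.cos(a)*p[1]
    print(np.round(j,2),round(x,4),round(y,4),round(p[2],4), j[1]-j[2]-j[4])
E
```

```text
clock 5.3
joint_pos [ 2.918320e+01 -2.766000e+00 -7.078200e+00 -1.210000e-02 -8.566210e+01
 -1.168816e+02]
tool_pos [0.4719 0.044  0.3868]
orientation [ 1.799776e+02  1.740000e-02 -1.776993e+02]
force [ 0.1431  0.2638 -2.523 ]
opening 0.0239
[-1.714e+01 -1.220e+00 -4.400e+00 -1.000e-02 -8.681e+01 -7.077e+01] 0.4501 -0.1917 0.3964 89.99199999624554
[ 2.9300e+01 -1.1600e+00 -1.6580e+01 -2.0000e-02 -7.4560e+01 -1.1678e+02] 0.4349 -0.1917 0.2989 89.9764381835353
[ 2.900e+01  4.970e+00 -2.958e+01  1.000e-02 -5.545e+01 -1.167e+02] 0.4339 -0.1919 0.1572 90.0044014784991
[ 2.9190e+01  5.1000e+00 -2.9750e+01 -1.0000e-02 -5.5140e+01 -1.1688e+02] 0.434 -0.1918 0.1551 89.98362755452199
[ 2.9180e+01 -2.7700e+00 -7.0800e+00 -1.0000e-02 -8.5660e+01 -1.1688e+02] 0.4334 -0.1917 0.3868 89.97430518751165
[-4.761e+01  2.059e+01  6.300e-01 -2.000e-02 -7.014e+01 -1.651e+01] 0.6467 -0.1917 0.2256 90.092759663
```

View pics/scene3.png

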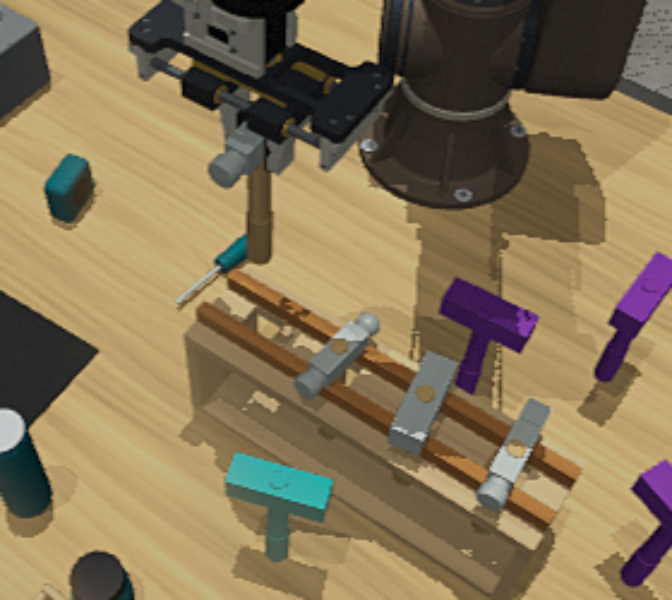

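```bash
python3 - <<'E'
from h import *
L=[eval(l) for l in open("log.txt")]
L.append(([-47.6085756,20.5898928,.633328937,-.022,-70.1361958,-16.5057],[.29444093,-.60683709,.2256308],[179.9,0,-154.12]))
M=[];b=[]
for j,p,_ in L:
    a=np.radians(j[0]);x=np.cos(a)*p[0]+np.sin(a)*p[1]
    q=np.radians(j[1]);f=np.radians(j[2]-j[1])
    M+=[[np.sin(q),np.cos(q),np.cos(f),-np.sin(f),1,0],[np.cos(q),-np.sin(q),np.sin(f),np.cos(f),0,1]];b+=[x,p[2]]
M=np.array(M);b=np.array(b)
s,r,k,sv=np.linalg.lstsq(M,b,rcond=None);print(s.round(4),(M@s-b).round(4),sv)
# without small B
s,r,k,sv=np.linalg.lstsq(M[:,[0,2,3,4,5]],b,rcond=None);print(s.round(4),(M[:,[0,2,3,4,5]]@s-b).round(4),sv)
E
```

```text
[ 5.995e-01  5.000e-04  4.633e-01  3.000e-04 -2.000e-04 -1.775e-01] [ 0.     -0.      0.      0.      0.0001 -0.     -0.0001  0.     -0.
  0.     -0.      0.    ] [4.21640154 4.21640154 0.40738716 0.40738716 0.23662995 0.23662995]
[ 5.995e-01  4.634e-01  3.000e-04  2.000e-04 -1.775e-01] [ 0.     -0.     -0.     -0.      0.     -0.0001 -0.0001 -0.     -0.
 -0.      0.      0.0002] [4.21640154 3.44279742 0.40738716 0.38359606 0.23662995]
```

The hammer is out of the rack, gripped by its head. Next I shift it sideways so the arm plane lines up with the mat, at j1 ≈ -2.7° and j6 ≈ -90°.

>>> move_arm:
  commands:
    - [0, 0.3, -1.5, -1, 0, 0, 0.008]
    - [0, 0.8, -4.8, -2, 0, 0, 0.02]
    - [0, 1.4, -8.8, -3, 0, 0, 0.032]
    - [0, 2.1, -13, -3, 0, 0, 0.045]
    - [0, 2.8, -17.2, -3, 0, 0, 0.058]
    - [0, 3.5, -21.2, -3, 0, 0, 0.072]
    - [0, 4.0, -24.3, -3, 0, 0, 0.083]
    - [0, 4.18, -25.5, -3, 0, 0, 0.087]

```text
clock: 6.35
tool_pos: [0.4395, -0.2141, 0.4144]
orientation: [180.0, -0.1, 177.2]
force: [-0.1, -0.4, -4.1]
opening: 0.0235
```

```bash
python3 - <<'E'
from h import *
o=st()
E
```

```text
clock 6.35
joint_pos [-2.88290e+00 -1.24380e+00 -2.20600e+00 -9.50000e-03 -8.91490e+01
 -8.99511e+01]
tool_pos [ 0.4395 -0.2141  0.4144]
orientation [ 1.799904e+02 -1.113000e-01  1.771659e+02]
force [-0.0668 -0.3861 -4.1454]
opening 0.0235
```

>>> move_arm:
  commands:
    - [0, 0, 0, -0.5, 0, -0.03, 0]
    - [0, 0, 0, -1, 0, -0.09, 0]
    - [0, 0, 0, -2, 0, -0.16, 0]
    - [0, 0, 0, -3, 0, -0.24, 0]
    - [0, 0, 0, -4, 0, -0.33, 0]
    - [0, 0, 0, -4, 0, -0.42, 0]
    - [0, 0, 0, -4, 0, -0.49, 0]
    - [0, 0, 0, -4, 0, -0.52, 0]

```text
clock: 7.35
tool_pos: [0.4396, -0.2116, 0.4555]
orientation: [180.0, 29.9, 177.4]
force: [0.3, -0.1, -2.6]
opening: 0.0239
```

```bash
cat > ik.py <<'E'
from h import *
from scipy.optimize import brentq
def fitT(o):
    j=np.radians(o["joint_pos"]);p=o["tool_pos"];x=np.cos(j[0])*p[0]+np.sin(j[0])*p[1]
    f=j[2]-j[1];pi=j[1]-j[2]-j[4]
    T=(x-.5995*np.sin(j[1])-.4634*np.cos(f))/np.cos(pi); d1=p[2]-.5995*np.cos(j[1])-.4634*np.sin(f)+T*np.sin(pi)
    print("pitch",np.degrees(pi),"T",T,"d1",d1,"d1-T",d1-T);return T,d1
def ik(X,z,p,T,d1):
    p=np.radians(p);wx=X-T*np.cos(p);wz=z+T*np.sin(p)-d1
    s3=(wx*wx+wz*wz-.5995**2-.4634**2)/(2*.5995*.4634)
    if abs(s3)>1:return None
    j3=np.arcsin(s3)
    # w = R: upper at j2, x=.5995 sin j2+.4634 cos(j3-j2)
    A=.5995+.4634*np.sin(j3);B=.4634*np.cos(j3)  # x=A sin+B cos ; z=A cos - B sin
    j2=np.arctan2(A*wx-B*wz,A*wz+B*wx)
    return np.degrees([j2,j3,j2-j3-p]).round(1)
E
python3 - <<'E'
from ik import *
from plant import cams
o=st(); T,d1=fitT(o)
for p in (60,50,40,30,20,12):
  for z in (.45,.5,.55,.6,.65,.7,.75): print(p,z,ik(.5,z,p,T,d1),ik(.45,z,p,T,d1))
s=cams.snapshot("scene");cv2.imwrite("pics/scene4.png",s["frame"][:,:,::-1])
E
```

```text
clock 7.35
joint_pos [-2.53190e+00 -1.97600e+01 -1.75360e+01  2.28000e-02 -6.22844e+01
 -9.00958e+01]
tool_pos [ 0.4396 -0.2116  0.4555]
orientation [179.971   29.9396 177.3697]
force [ 0.3163 -0.144  -2.6065]
opening 0.0239
pitch 60.060404620670106 T 0.377012968592489 d1 0.19996940609785288 d1-T -0.17704356249463613
60 0.45 [-14.7 -15.1 -59.6] [-19.7 -18.2 -61.5]
60 0.5 [-14.5  -8.8 -65.7] [-19.3 -11.8 -67.5]
60 0.55 [-13.7  -2.  -71.7] [-18.4  -5.  -73.4]
60 0.6 [-12.5   5.2 -77.7] [-17.1   2.3 -79.3]
60 0.65 [-10.8  13.1 -83.9] [-15.2  10.1 -85.3]
60 0.7 [ -8.5  21.8 -90.3] [-12.9  18.6 -91.5]
60 0.75 [ -5.5  31.6 -97.1] [ -9.9  28.2 -98.1]
50 0.45 [-20. -23. -47.] [-25.2 -25.7 -49.6]
50 0.5 [-20.  -16.8 -53.2] [-25.  -19.4 -55.6]
50 0.55 [-19.5 -10.3 -59.1] [-24.3 -12.8 -61.5]
50 0.6 [-18.5  -3.4 -65. ] [-23.1  -5.8 -67.2]
50 0.65 [-17.    3.9 -70.9] [-21.4   1.5 -73. ]
50 0.7 [-15.   11.9 -76.9] [-19.3   9.5 -78.8]
50 0.75 [-12.5  20.6 -83.2] [-16.7  18.1 -84.8]
40 0.45 [-24.6 -31.1 -33.4] [-30.2 -33.4 -36.8]
40 0.5 [-24.9 -25.1 -39.8] [-30.2 -27.2 -43. ]
40 0.55 [-24.6 -18.8 -4
[... 513 characters left out ...]
4   0.1 -54.6] [-28.7  -1.4 -57.3]
20 0.45 [-29.5 -47.4  -2. ] [-36.4 -49.3  -7.1]
20 0.5 [-31.1 -41.6  -9.5] [-37.5 -43.3 -14.3]
20 0.55 [-31.9 -35.6 -16.3] [-37.8 -37.2 -20.7]
20 0.6 [-31.9 -29.4 -22.5] [-37.5 -30.9 -26.6]
20 0.65 [-31.4 -23.1 -28.4] [-36.6 -24.4 -32.2]
20 0.7 [-30.5 -16.4 -34. ] [-35.3 -17.7 -37.5]
20 0.75 [-29.   -9.5 -39.5] [-33.6 -10.8 -42.8]
12 0.45 [-28.7 -53.9  13.2] [-36.4 -55.8   7.4]
12 0.5 [-31.4 -48.1   4.7] [-38.5 -49.8  -0.7]
12 0.55 [-33.  -42.2  -2.7] [-39.4 -43.7  -7.7]
12 0.6 [-33.6 -36.2  -9.4] [-39.6 -37.6 -14. ]
12 0.65 [-33.5 -30.  -15.6] [-39.1 -31.3 -19.8]
12 0.7 [-32.9 -23.6 -21.4] [-38.1 -24.8 -25.3]
12 0.75 [-31.9 -17.  -26.9] [-36.7 -18.1 -30.6]
```

View pics/scene4.png

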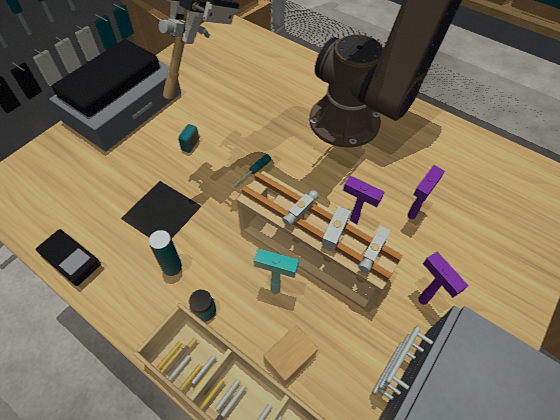

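>>> move_arm:
  commands:
    - [0, -0.4, 0, -0.4, 0, -0.025, 0]
    - [0, -1.4, 0, -1.4, 0, -0.08, 0]
    - [0, -2.8, 0, -2.8, 0, -0.16, 0]
    - [0, -4.4, 0, -4.3, 0, -0.25, 0]
    - [0, -6.0, 0, -5.9, 0, -0.34, 0]
    - [0, -7.6, 0, -7.5, 0, -0.43, 0]
    - [0, -8.8, 0, -8.7, 0, -0.5, 0]
    - [0, -9.3, 0, -9.1, 0, -0.524, 0]

```text
clock: 8.4
tool_pos: [0.4763, -0.214, 0.5807]
orientation: [-180.0, 59.9, 177.3]
force: [0.5, 0.3, -3.6]
opening: 0.0242
```

```bash
python3 - <<'E'
from ik import *
from plant import cams
o=st(); T,d1=fitT(o)
R=Ro.from_euler("xyz",o["orientation"],degrees=True).as_matrix()
E=o["tool_pos"]+R[:,2]*.13; H=o["tool_pos"]-R[:,2]*.023
for n in ["scene","top"]:
    s=cams.snapshot(n);pickle.dump(s,open(n+"5.pkl","wb"));f=s["frame"][:,:,::-1].copy()
    print(n,w2px(s,E).round(1),w2px(s,H).round(1))
    cv2.imwrite(f"pics/{n}5.png",f)
E
```

```text
clock 8.4
joint_pos [ -2.565  -30.1541 -23.8402   0.1655 -36.4634 -90.1868]
tool_pos [ 0.4763 -0.214   0.5807]
orientation [-179.9941   59.8507  177.3281]
force [ 0.5458  0.3451 -3.6242]
opening 0.0242
pitch 30.149426419786977 T 0.3769803838587105 d1 0.20065672033881266 d1-T -0.17632366351989787
scene [114.5  47.3] [160.1 -24.5]
top [443.3 136. ] [461.2 209.1]
```

View pics/scene5.png

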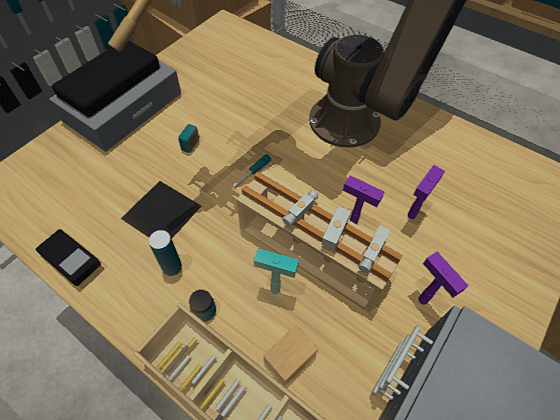

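View pics/top5.png

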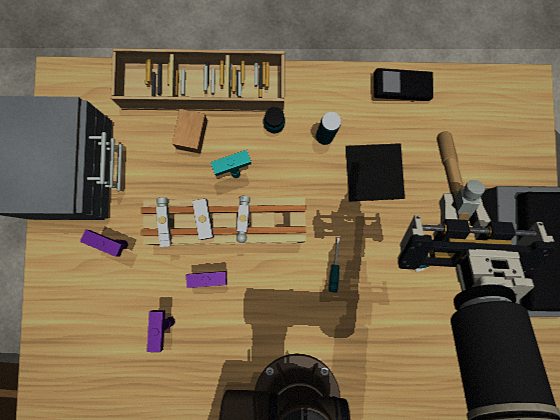

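```bash
python3 - <<'E'
from ik import *
from plant import sensors
o=sensors.get_obs(); shift(o,[.494,-.215,.66],[180,78,177.3])
T,d1=fitT(o)
for a in np.linspace(0,1,6): print(ik(.4855+a*.018,.581+a*.079,30-18*a,T,d1))
E
```

```text
shift cm [-7.79 -0.02 -2.5 ]
turn [ 4.000e-04 -3.183e-01  3.000e-04]
pitch 30.239373039321354 T 0.3769822409531113 d1 0.20064857428389038 d1-T -0.1763336666692209
[-30.2 -23.9 -36.3]
[-31.1 -24.8 -32.6]
[-31.8 -25.8 -28.8]
[-32.4 -26.7 -24.8]
[-32.8 -27.7 -20.7]
[-33.1 -28.7 -16.4]
```

>>> move_arm:
  commands:
    - [0, -0.5, 0, -0.2, 0, -0.02, 0]
    - [0, -1.5, 0, -0.5, 0, -0.06, 0]
    - [0, -2.9, 0, -0.9, 0, -0.12, 0]
    - [0, -4.4, 0, -1.4, 0, -0.18, 0]
    - [0, -5.8, 0, -1.9, 0, -0.24, 0]
    - [0, -7.0, 0, -2.3, 0, -0.29, 0]
    - [0, -7.8, 0, -2.5, 0, -0.318, 0]
    - [0, -7.8, 0, -2.5, 0, -0.318, 0]

```text
clock: 9.5
tool_pos: [0.4941, -0.2148, 0.6599]
orientation: [-180.0, 78.0, 177.3]
force: [-0.2, 0.0, -3.1]
opening: 0.0238
```

>>> move_arm:
  commands:
    - [0, 0, 0, 0, 0, 0, 0]
    - [0, 0, 0, 0, 0, 0, 0]
    - [0, 0, 0, 0, 0, 0, 0]
    - [0, 0, 0, 0, 0, 0, 0]
    - [0, 0, 0, 0, 0, 0, 0]
    - [0, 0, 0, 0, 0, 0, 0]
    - [0, 0, 0, 0, 0, 0, 0]
    - [0, 0, 0, 0, 0, 0, 0]

```text
clock: 10.5
tool_pos: [0.4938, -0.2148, 0.6602]
orientation: [-180.0, 78.0, 177.3]
force: [0.5, -0.0, -3.3]
opening: 0.024
```

```bash
python3 - <<'E'
from ik import *
from plant import cams,sensors
o=st(); fitT(o)
R=Ro.from_euler("xyz",o["orientation"],degrees=True).as_matrix()
E=o["tool_pos"]+R[:,2]*.13; H=o["tool_pos"]-R[:,2]*.023
print("end",E.round(3),"head",H.round(3))
for n in ["scene","top","wrist"]:
    s=cams.snapshot(n);pickle.dump(s,open(n+"6.pkl","wb"));f=s["frame"][:,:,::-1].copy()
    print(n,w2px(s,E).round(1),w2px(s,H).round(1))
    cv2.imwrite(f"pics/{n}6.png",f)
print(sensors.get_obs()["qvel"].round(3))
E
```

```text
clock 10.5
joint_pos [ -2.5558 -33.1629 -28.8684   0.4424 -16.2601 -90.4502]
tool_pos [ 0.4938 -0.2148  0.6602]
orientation [-179.9964   78.0349  177.3213]
force [ 0.457  -0.0243 -3.3209]
opening 0.024
pitch 11.965602036799917 T 0.3769570111496728 d1 0.20182804250998201 d1-T -0.17512896863969077
end [ 0.621 -0.221  0.633] head [ 0.471 -0.214  0.665]
scene [74. -9.] [143.4 -65.8]
top [475.1  92.5] [484.4 192.6]
wrist [276.4 198.4] [277.4 281.1]
[ 0.014 -0.002  0.034  0.056  0.021 -0.054]
```

View pics/top6.png

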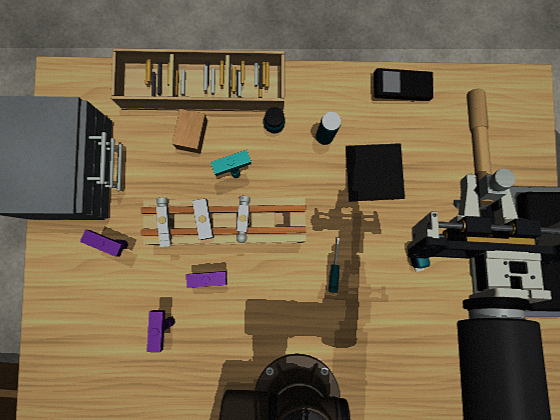

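View pics/wrist6.png

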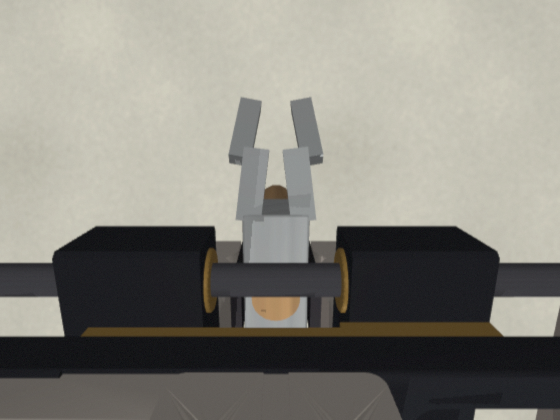

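View pics/scene6.png

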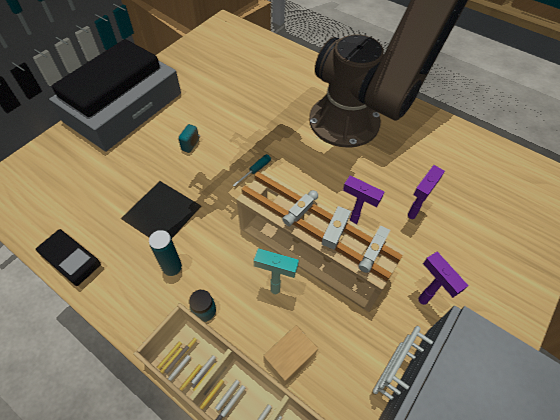

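In the top view the handle end is at (478,92) against a predicted (475,92), so the hammer hasn't slipped. The other hammers and bystanders look unmoved, and the arm is still, so I'm handing in.

```bash
python3 -c "
from plant import job;print(job.close_job())"
```

```text
the job is handed in; nothing more can be done
None
```

I gripped the claw hammer by its cheeks (fingers closed to 24 mm), drew it straight up out of the rack and turned it level. The arm was still holding it motionless at hand-in, about 10.5 s in; no verdict is reported.

These are the last checks before handing in:
- **Handle end:** it was at about (0.621, -0.221, 0.633), directly over the centre of the mat as I measured it. That position comes from the tool pose and the grasp. It lands within about 3 px of the handle end seen in the top view, so the hammer had not slipped.
- **Head and angle:** the head centre was at about z = 0.665, on the robot's side of the mat. The handle sloped about 12° down and pointed within about 6° of the mat's x axis.
- **Stillness and load:** joint speeds were about zero, and the wrist force of about 3.3 N fits the hammer's weight.
- **Everything else:** the other three hammers and all the bystanders looked unmoved by eye in the scene and top views; I did not measure them. In the last top view the arm partly covered the tape measure, but the scene view showed it in place.

No check failed or disagreed. The final scene view did not show the hammer because it was held above the picture, so the last slip check rests on the top and wrist views.

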